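# Turn a moulded cover over onto the gauge and close the jaw on it

## Robot

A 6-joint arm with a two-finger parallel gripper is mounted at the origin on the work surface. World frame = base frame: x ahead of the robot, y to its left, z up, the work surface at z = 0. Lengths are in m, angles in degrees, forces in N, time in s.
With the tool pointing down it reaches from about 0.25 to 0.775 m from the base axis. Payload 8.9 kg.
Tool frame: the origin (TCP) lies on the centre line of the jaws, within the pads' length; the fingertips stand 8 mm ahead of it and the grasp point (between the pads) lies 11 mm behind it; z points along the fingers, y is the line along which they close (so a half turn about z gives the same grasp; the last joint's range is limited). The gripper opens to 85 mm and grips with 20 to 120 N. Pads are 22 mm wide; open, the fingers measure 114 mm over their backs; the gripper's body (76 mm by 85 mm) begins 54 mm behind the grasp point. The pads swing forward as they close: fully open they stand 13 mm farther back than shut.
Start: joints at [-7.981, 16.656, -8.789, 64.555, 0, 82.019], TCP at [0.525, 0, 0.239] pointing down, gripper open.
Joint ranges: [-144.48, 144.48], [-52.06, 99.96], [-74.48, 78.29], [-112.23, 115.85], [-86.99, 84.42], [-180, 180]. Speed limits (degrees/s): [127.2, 127.2, 159.86, 180, 180, 180].

## Interface

Orientations are given as [roll, pitch, yaw] about the fixed x, y, z axes, in that order (R = Rz(yaw) Ry(pitch) Rx(roll)).
In Python, from plant import r, viewer, ticket gives the robot as it stands.
- The arm moves only by the tool jog_arm, never from a script. Its argument "deltas" is a list of rows, each a list of 7 numbers: the shift along the tool's x, y, z in m, then the turn, a rotation vector about the tool's x, y, z in degrees, then the finger opening in m, from 0 to 0.0854. In form: [[tx, ty, tz, rx, ry, rz, claw], ...]. A call has 1 to 12 rows; each row is the pose to reach, as a shift and turn from the pose commanded when the call began, along the tool's axes at that moment; what a row does not reach only later rows make up. A row lasts 1/12 s, in which the tool goes at most 41.7 mm and 7.16 degrees, less where a joint would pass 70% of its speed; a pose out of reach is approached as far as the arm can. A call with a gripper value outside its range is refused whole. The fingers move at their own pace and stop on an object; "grip_force" is the grip in N (left out, the last holds). Time passes only in rows, so rows that repeat a pose let the fingers close. It gives the time, the measured TCP pose, the force, the opening and the grip force at its end, in the units of the state.
- r.read_state(): the state, without advancing time (a new reading comes with each control period).
- viewer.grab_frame(name): name is "scene" or "side" or "wrist"; returns a dict with "frame" (384x512x3 uint8, red, green, blue), "intrinsics" (3x3 intrinsics, pixels), "R" (3x3) and "t" (3): a world point X has camera coordinates R X + t. Camera axes: x right, y down, z forward; pixel columns grow to the right and rows downward; lengths in m; the calibration is good to about 2 mm. The wrist camera is an equidistant fisheye: a pixel r from the principal point sees the ray r / f radians off the axis. A picture is of the moment at which its call begins. There is no depth.
- ticket.sign_off(): hands the job in; it is judged then, once.
The state is a dict: "time": time; "joint_pos": joint angles; "joint_velocities": joint speeds; "effort": joint torques, N m; "tool_pos": TCP position; "tcp_rot": TCP orientation; "force": force on the tool from outside, world axes, zero at the start; "wrist_torque": the same for the moment, N m; "gripper_width": finger opening in m; "finger_force": force on a finger pad.
Only numpy, scipy, OpenCV 4.12 (cv2) and the standard library are available. Lean on these libraries where they do the work, as an engineer would, in place of code of your own. Each camera call takes 0.05 s, during which the arm holds its last target. There are 200 camera calls.

## Task

Take the cream plastic cover that leans plain side out on the plywood drying stand and set it on the steel gauge easel turned over, so that its two bosses face outward: lower edge down on the ledge, back flat against the slope, lug pointing up the slope, between the fixed stop and the sliding jaw. Let go of it, then slide the jaw shut until the cover is against the fixed stop and the jaw's spring plunger is pushed in about halfway (clearly in, but not bottomed), and leave it so. Do not disturb the other things on the table.

Things in the scene. Friction and masses are not known exactly. Their poses are not given: they have to be found in the camera images.
- cover: Flat cream plastic square, 90 x 90 x 8 mm, 60 g; a lug 34 mm wide, 8 thick stands out 17 mm from one edge: grip it there, across the thickness. Origin: centre of the slab. x across, y to the lug (its end at y = 62), z out of the boss face: two bosses, 11 mm wide, 10 tall, at x = -16 and 16, y = -6; other face plain. Starts leaning on the drying stand, lug up, bosses hidden between its rails.
- stand_rest: Slope of the plywood drying stand (base 115 x 130 mm), leaning 30 deg back from vertical. Origin: middle of the line where slope and ledge meet. x along the ledge (level), y up the slope, z straight out of it. Ledge 22 mm deep; two rails (28 to 50 mm either side of the middle) reach 60 mm up, so the cover's upper part is free on both sides.
- gauge_rest: Slope of the steel gauge easel (grey base 115 x 230 mm), leaning 25 deg back from vertical. Origin: where slope and ledge meet, 45 mm from the fixed stop: a cover sitting home against the stop has its centre at (0, 45, 4) mm. x along the ledge from stop (block, face at x = -45, 45 tall) to jaw, y up the slope, z straight out. Back panel 60 mm up, x = -55 to 55; ledge 24 deep.
- jaw_tab (a point): Top middle of the upright tab on the gauge's sliding aluminium jaw, to hold or push. Tab 12 mm thick along gauge_rest x, 22 along z, standing 41 mm above the 50 mm tall jaw block. The free plunger's face lies 56 mm from the tab's middle towards the stop, 14 mm proud of the block. Axes as gauge_rest.
- jaw (a joint): Travel of the sliding jaw along gauge_rest -x, towards the fixed stop, in m: 0 is fully open (free plunger face 130 mm from the fixed stop), growing as it closes, at most 0.055. Drags with about 5 N and stays where it is left.
- plunger (a joint): How far the jaw's spring plunger (steel, 12 mm in diameter, 35 mm above the ledge) is pushed into the jaw, in m: 0 free, 0.010 bottomed; spring 0.35 N per mm. About 0.005 is right.
- spare_cover: Bystander: an identical cover lying flat on the table, bosses up. Leave alone. Origin: centre of its slab.
- pot: Bystander: round cream bowl, 110 mm in diameter, 55 mm tall. Leave alone. Origin: centre of its underside.
- tape: Bystander: small roll of clear tape, 60 mm in diameter, 20 mm tall. Leave alone. Origin: centre of its underside.
- rings: Bystander: cardboard tube, 90 mm in diameter, 50 mm tall. Leave alone. Origin: centre of its underside.
- glue: Bystander: white bottle, 48 mm in diameter, 110 mm tall. Leave alone. Origin: centre of its underside.
- driver: Bystander: screwdriver with a black handle, lying. Leave alone. Origin: under its middle.
- screw_jar: Bystander: glass jar, 56 mm in diameter, 65 mm tall. Leave alone. Origin: centre of its underside.
Not all that is in view belongs to the job. What is shaped like the cover but blue or yellow is not meant.

How it is judged (in metres and radians):
On the way, in this order (a step that is already met when the one before it is completed fails the run):
1. the cover has been lifted away from the drying stand (distance between cover and stand_rest above 0.1 m), for 0.1 s.
2. the cover stands on the gauge, bosses outward and lug up, released, before the jaw closes on it (y of cover in the frame of gauge_rest between 0.041 and 0.05 m and z of cover in the frame of gauge_rest between 0.001 and 0.008 m and x of cover in the frame of gauge_rest between -0.004 and 0.045 m and angle between cover's own z axis and vertical below 1.3 rad and angle between cover's own y axis and vertical below 0.8 rad and contact force between the fingers and cover below 0.05 N and value of joint plunger below 0.002 m), for 0.2 s.
3. the jaw is shut on the cover and its plunger is pushed in (value of joint plunger above 0.0025 m and x of cover in the frame of gauge_rest below 0.003 m), for 0.2 s.
At the end, for the whole second after the job is handed in: The cover rests on the gauge, turned over: bosses outward, lug up, its centre within 3 mm of home (against the fixed stop, down on the ledge, back against the slope) and within 0.08 rad of square; the jaw is shut on it with the plunger pushed in by 2.5 to 8.5 mm of its 10; cover at rest (all of step 3 and x of cover in the frame of gauge_rest above -0.003 m and y of cover in the frame of gauge_rest between 0.042 and 0.048 m and z of cover in the frame of gauge_rest between 0.001 and 0.007 m and angle between the z axis of cover and the z axis of gauge_rest, either way round below 0.08 rad and angle between the y axis of cover and the y axis of gauge_rest, either way round below 0.08 rad and angle between cover's own z axis and vertical below 1.3 rad and angle between cover's own y axis and vertical below 0.8 rad and value of joint plunger below 0.0085 m and linear speed of cover below 0.01 m/s); the robot touches nothing.
It fails at once if a bystander is moved by more than 30 mm (distance of any of spare_cover, pot, tape, rings, glue, driver, screw_jar from where it was at the start of the episode above 0.03 m).
It also fails if it takes over 48 s, if anything falls off the work surface, if the arm or the gripper's body presses on something with over 40 N, if the wrist force passes 120 N, or if a joint passes its speed limit or range.

## Working session

There is one attempt and no reset: what is moved stays moved. The work goes in short steps, Python scripts to look and compute and a tool call to move; the robot and the scene stay as the last step left them, time stands still between calls to the robot, and variables do not carry over. Pictures are saved under pics/ and viewed, at most 10 in all, crops included, and the job is handed in when it is done.

Besides the shell and the picture viewer there is one more tool, called as name(argument=value, ...), one argument or row to a line, values as JSON. jog_arm: Moves the arm, as the interface text tells. Its arguments: {"type":"object","properties":{"deltas":{"type":"array","items":{"type":"array","items":{"type":"number"}}},"grip_force":{"type":"number"}},"required":["deltas"]}

```bash
mkdir -p pics; ls; python3 - <<'E'
from plant import r, viewer
import cv2,numpy as np,pickle
d={}
for n in ["scene","side"]:
    f=viewer.grab_frame(n); d[n]=f
    cv2.imwrite(f"pics/{n}0.png",cv2.resize(f["frame"][:,:,::-1],(800,600),interpolation=cv2.INTER_CUBIC))
    print(n,np.round(f["intrinsics"],1).tolist(),np.round(f["R"],4).tolist(),np.round(f["t"],4).tolist(), np.round(-f["R"].T@f["t"],3))
pickle.dump(d,open("f0.pkl","wb"))
print(r.read_state())
E
```

```text
pics
scene [[494.5, 0.0, 255.5], [0.0, 494.5, 184.7], [0.0, 0.0, 1.0]] [[-0.223, 0.9747, -0.0125], [0.5254, 0.1094, -0.8438], [-0.8211, -0.1948, -0.5365]] [0.0979, -0.1751, 1.9631] [1.726 0.306 0.907]
side [[361.6, 0.0, 257.7], [0.0, 361.6, 191.6], [0.0, 0.0, 1.0]] [[0.7264, -0.6873, -0.0034], [-0.5319, -0.5589, -0.6362], [0.4353, 0.4639, -0.7715]] [-0.386, 0.3326, 1.1525] [-0.044 -0.614  1.099]
{'time': 0.1, 'joint_pos': array([-7.98241436e+00,  1.66856066e+01, -8.82522870e+00,  6.45549535e+01,
        2.25994454e-03,  8.20201798e+01]), 'joint_velocities': array([ 0.04127771, -0.14364909,  0.10329448,  0.0144442 , -0.08420346,
       -0.14740889]), 'effort': array([ 6.19868915e-04, -5.37977386e+01,  3.31919432e+01,  9.26249544e-03,
       -2.26563770e-04,  3.33016703e-05]), 'tool_pos': array([5.24630783e-01, 5.79930105e-05, 2.38800455e-01]), 'tcp_rot': array([-1.79935162e+02, -1.13711476e-02,  8.99973981e+01]), 'force': array([-0.51830974, -0.17816852,  0.45934773]), 'wrist_torque': array([ 0.03054398, -0.0036298 , -0.03640127]), 'finger_force': 0.0, 'gripper_width': 0.08537713879042756}
```

View pics/scene0.png

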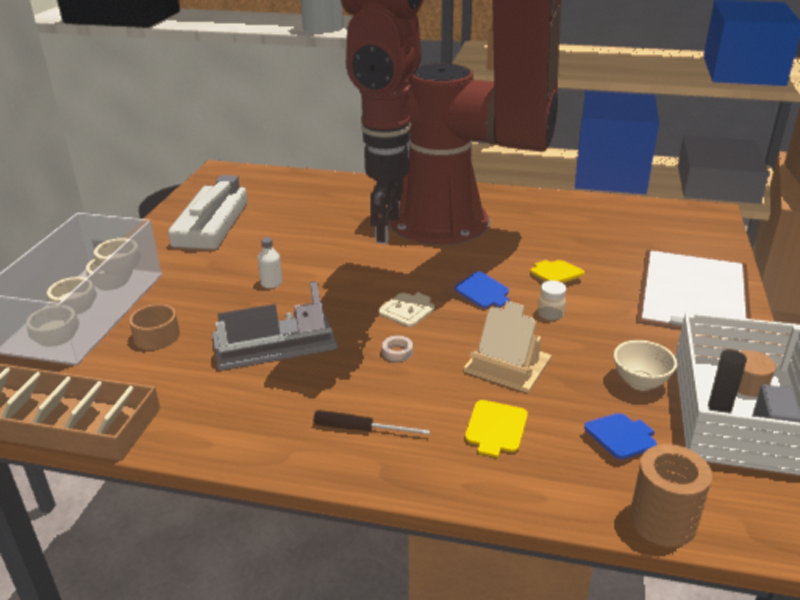

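View pics/side0.png

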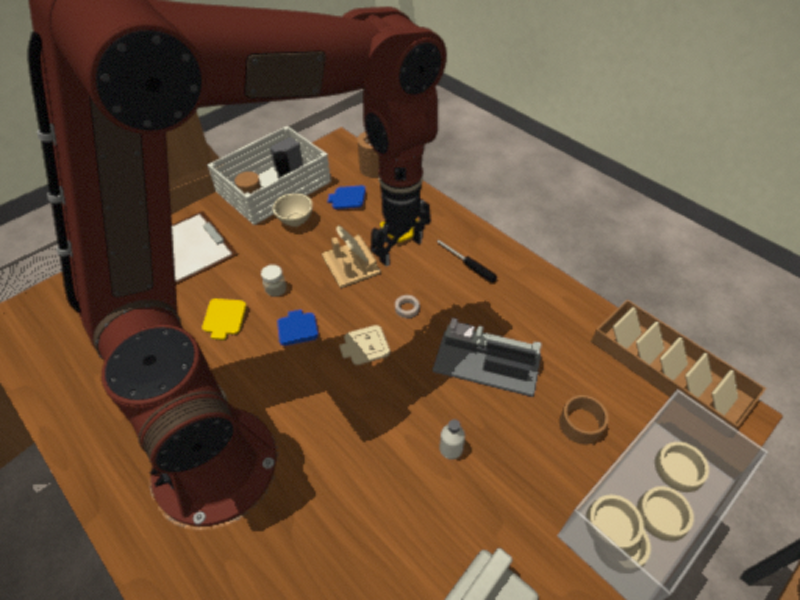

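Candidates (800x600 scene pixels): the cream cover on the plywood stand (508,335), the flat cream spare (405,308), blue ones (483,290) and (620,435), and yellow ones (557,271) and (497,425). I choose (508,335), because it is the cream one leaning plain side out on the stand. The gauge is at (272,330), with its stop at left and the jaw tab at (315,295). The side view shows the stand at (352,258) and the gauge at (488,355).

```bash
python3 - <<'E'
import cv2,numpy as np,pickle
d=pickle.load(open("f0.pkl","rb"))
def crop(n,u,v,w,h,s):
    im=cv2.resize(d[n]["frame"][v:v+h,u:u+w,::-1],(w*s,h*s),interpolation=cv2.INTER_CUBIC)
    for k in range(u-u%10+10,u+w,10):
        cv2.line(im,((k-u)*s,0),((k-u)*s,5 if k%50 else 14),(0,255,0),1)
        if k%20==0: cv2.putText(im,str(k),((k-u)*s-8,16),0,.33,(0,255,0),1)
    for k in range(v-v%10+10,v+h,10):
        cv2.line(im,(0,(k-v)*s),(5,(k-v)*s),(0,255,0),1)
        if k%20==0: cv2.putText(im,str(k),(7,(k-v)*s+4),0,.33,(0,255,0),1)
    return cv2.resize(im,(400,300)) if im.shape[:2]!=(300,400) else im
a=np.hstack([crop("scene",285,185,80,60,5),crop("side",195,140,80,60,5)])
b=np.hstack([crop("scene",132,176,80,60,5),crop("side",272,197,80,60,5)])
cv2.imwrite("pics/c1.png",np.vstack([a,b]))
E
```

```text
(no output)
```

View pics/c1.png

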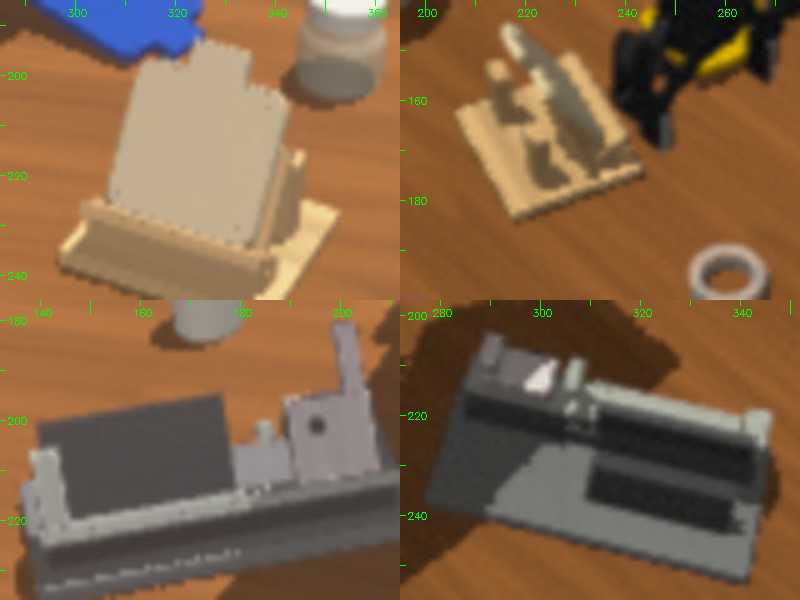

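Top left crop: the plain cream cover faces out with its lug up, lug top corners at scene px (324.4,193) and (335,196.6). Bottom crops: the gauge's panel top runs (140,201)-(176,195), the tab top is at about (201,180.5), and the stop is at (141,208). In the side view its rear base edge runs (277,237)-(341.6,253).

```bash
cat > h.py <<'E'
import numpy as np,pickle,cv2
from scipy.optimize import least_squares
from scipy.spatial.transform import Rotation as Ro
def proj(f,X,fish=False):
    c=np.atleast_2d(X)@np.array(f["R"]).T+f["t"]; K=np.array(f["intrinsics"])
    if fish:
        rr=np.hypot(c[:,0],c[:,1]); s=np.arctan2(rr,c[:,2])/np.maximum(rr,1e-9)
        return np.c_[c[:,0]*s*K[0,0]+K[0,2],c[:,1]*s*K[1,1]+K[1,2]]
    return np.c_[c[:,0]/c[:,2]*K[0,0]+K[0,2],c[:,1]/c[:,2]*K[1,1]+K[1,2]]
def ray(f,u,v,z,fish=False):
    K=np.array(f["intrinsics"]); a=np.array([(u-K[0,2])/K[0,0],(v-K[1,2])/K[1,1]])
    if fish:
        th=np.linalg.norm(a); d=np.r_[a/max(th,1e-9)*np.sin(th),np.cos(th)]
    else: d=np.r_[a,1]
    R=np.array(f["R"]); o=-R.T@f["t"]; d=R.T@d
    return o+d*(z-o[2])/d[2]
def frame(yaw,lean):
    """columns x,y,z of a rest; z out heading = yaw (deg)"""
    a,l=np.radians(yaw),np.radians(lean)
    h=np.array([np.cos(a),np.sin(a),0]);u=np.array([0,0,1.])
    return np.c_[np.cross(u,h),np.cos(l)*u-np.sin(l)*h,np.cos(l)*h+np.sin(l)*u]
E
python3 - <<'E'
from h import *
d=pickle.load(open("f0.pkl","rb")); s,e=d["scene"],d["side"]
L=np.array([[-17,107,8],[17,107,8],[17,90,8],[45,90,8],[-45,90,8],[-17,90,8]])/1e3
P=np.array([[324.4,193],[335,196.6],[334.4,202.6],[342.8,204.6],[312.6,196.6],[323.4,198.6]])
fun=lambda p:(proj(s,L@frame(p[3],30).T+p[:3])-P).ravel()
for z0 in [None]:
    o=least_squares(fun,[.55,.2,.02,0]); print("cover rest",o.x.round(4),o.fun.round(1))
print("base z if",[ray(s,*p,0.006).round(3) for p in [(298,236),(337,244)]])
for n,f,p in [("rearL",e,(277,237)),("rearR",e,(341.6,253)),("frontL sc",s,(141,236)),]:
    print(n,ray(f,*p,0).round(4))
# tab top: scene ray vs heights
for z in (.08,.09,.1,.11,.12): print(z,ray(s,201,180.5,z).round(3),ray(e,290.4,204.5,z).round(3))
for z in (.05,.06,.07,.08): print("panel",z,ray(s,140,201,z).round(3),ray(s,176,195,z).round(3),ray(e,309,213,z).round(3))
E
```

```text
cover rest [  0.593    0.2284   0.0346 -16.118 ] [-0.3  0.2  0.3 -0.3 -0.6 -0.4  0.5  0.2  0.9 -0.2 -0.8  0.4]
base z if [array([0.594, 0.162, 0.006]), array([0.607, 0.276, 0.006])]
rearL [ 0.4815 -0.1529  0.    ]
rearR [ 0.597  -0.3522  0.    ]
frontL sc [ 0.6823 -0.2911  0.    ]
0.08 [ 0.472 -0.169  0.08 ] [ 0.574 -0.124  0.08 ]
0.09 [ 0.487 -0.163  0.09 ] [ 0.568 -0.129  0.09 ]
0.1 [ 0.502 -0.157  0.1  ] [ 0.562 -0.134  0.1  ]
0.11 [ 0.517 -0.151  0.11 ] [ 0.556 -0.138  0.11 ]
0.12 [ 0.532 -0.146  0.12 ] [ 0.55  -0.143  0.12 ]
panel 0.05 [ 0.579 -0.333  0.05 ] [ 0.524 -0.236  0.05 ] [ 0.613 -0.182  0.05 ]
panel 0.06 [ 0.592 -0.326  0.06 ] [ 0.538 -0.229  0.06 ] [ 0.606 -0.186  0.06 ]
panel 0.07 [ 0.606 -0.318  0.07 ] [ 0.552 -0.223  0.07 ] [ 0.6  -0.19  0.07]
panel 0.08 [ 0.619 -0.311  0.08 ] [ 0.566 -0.217  0.08 ] [ 0.594 -0.194  0.08 ]
```

```bash
cat >> h.py <<'E'
def delta(target_R,target_p,st):
    """shift (mm) and rotvec (deg) from measured tool pose"""
    R0=Ro.from_euler('xyz',st["tcp_rot"],degrees=True)
    dp=R0.inv().apply(np.array(target_p)-st["tool_pos"])*1e3
    rv=(R0.inv()*Ro.from_matrix(target_R)).as_rotvec(degrees=True)
    return dp.round(1),rv.round(1)
def tool(F,flip):
    s=-1 if flip else 1   # tool y = s*rest z, tool z = -rest y
    y=s*F[:,2]; z=-F[:,1]; return np.c_[np.cross(y,z),y,z]
E
python3 - <<'E'
from h import *
from plant import r,viewer
st=r.read_state(); F=frame(-16,30)
for k in (.25,.19): print(delta(tool(F,True),np.array([.593,.2284,.0346])+F@[0,k,.004],st))
Rv=(Ro.from_euler('xyz',st["tcp_rot"],degrees=True).inv()*Ro.from_matrix(tool(F,False))).as_rotvec(degrees=True);print(Rv)
f=viewer.grab_frame("wrist");print(f["intrinsics"][0],(-f["R"].T@f["t"]).round(3),f["R"].round(2).tolist())
E
```

```text
(array([261.8, -48.5, -14.2]), array([   6. ,  -42.7, -158.8]))
(array([253.6, -19.6,  37.7]), array([   6. ,  -42.7, -158.8]))
[-29.86905442  -4.1902642   15.62950292]
[297.31863964   0.         256.86969757] [0.524 0.07  0.373] [[1.0, -0.0, -0.0], [-0.0, -0.96, 0.28], [-0.0, -0.28, -0.96]]
```

jog_arm(
  deltas=[
    [0.04,-0.007,-0.002,0.5,-3.6,-13.3,0.05],
    [0.08,-0.014,-0.004,1,-3.6,-13.3,0.05],
    [0.12,-0.021,-0.006,1.5,-21.3,-79.4,0.05],
    [0.16,-0.028,-0.008,3,-21.3,-79.4,0.05],
    [0.2,-0.035,-0.01,3,-21.3,-79.4,0.05],
    [0.24,-0.045,-0.014,3,-21.3,-79.4,0.05],
    [0.26,-0.048,-0.014,3,-21.3,-79.4,0.05],
    [0.26,-0.048,-0.014,3,-21.3,-79.4,0.05],
    [0.26,-0.048,-0.014,3,-21.3,-79.4,0.05],
    [0.26,-0.048,-0.014,3,-21.3,-79.4,0.05],
    [0.26,-0.048,-0.014,3,-21.3,-79.4,0.05],
    [0.26,-0.048,-0.014,3,-21.3,-79.4,0.05],
  ],
)

```text
time: 1.15
tool_pos: [0.4765, 0.2603, 0.2529]
tcp_rot: [-164.8, 13.0, 172.4]
force: [0.2, 0.3, -1.3]
gripper_width: 0.0501
finger_force: 0.0
```

```bash
python3 - <<'E'
from h import *
from plant import r,viewer
st=r.read_state(); F=frame(-16,30);print(st["joint_pos"].round(1))
print(delta(tool(F,True),np.array([.593,.2284,.0346])+F@[0,.25,.004],st))
E
```

```text
[ 32.3  19.2  -5.9  64.9 -19.9  41.6]
(array([ 0.5,  1.4, -0.7]), array([  3. , -21.2, -79. ]))
```

jog_arm(
  deltas=[
    [0,0,0,3,-21.2,-79,0.05],
    [0,0,0,3,-21.2,-79,0.05],
    [0,0,0,3,-21.2,-79,0.05],
    [0,0,0,3,-21.2,-79,0.05],
    [0,0,0,3,-21.2,-79,0.05],
    [0,0,0,3,-21.2,-79,0.05],
    [0,0,0,3,-21.2,-79,0.05],
    [0,0,0,3,-21.2,-79,0.05],
    [0,0,0,3,-21.2,-79,0.05],
    [0,0,0,3,-21.2,-79,0.05],
    [0,0,0,3,-21.2,-79,0.05],
    [0,0,0,3,-21.2,-79,0.05],
  ],
)

```text
time: 2.15
tool_pos: [0.4763, 0.2596, 0.253]
tcp_rot: [-150.0, -0.0, -106.0]
force: [0.5, 0.1, -0.3]
gripper_width: 0.0498
finger_force: 0.0
```

```bash
python3 - <<'E'
from h import *
from plant import r,viewer
st=r.read_state();print(st["joint_pos"].round(1))
f=viewer.grab_frame("wrist");pickle.dump(f,open("w1.pkl","wb"))
F=frame(-16,30);p0=np.array([.593,.2284,.0346])
L=np.array([[-17,107,4],[17,107,4],[45,90,4],[45,0,4],[-45,0,4],[-45,90,4]])/1e3
pp=proj(f,L@F.T+p0,True);print(pp.round(0).tolist())
im=cv2.resize(f["frame"][:,:,::-1],(800,600),interpolation=cv2.INTER_CUBIC)
cv2.imwrite("pics/w1.png",im)
E
```

```text
[ 33.7   4.9 -29.3  35.3 -22.5 -44.4]
[[257.0, 169.0], [257.0, 203.0], [257.0, 223.0], [257.0, 199.0], [257.0, 132.0], [257.0, 138.0]]
```

View pics/w1.png

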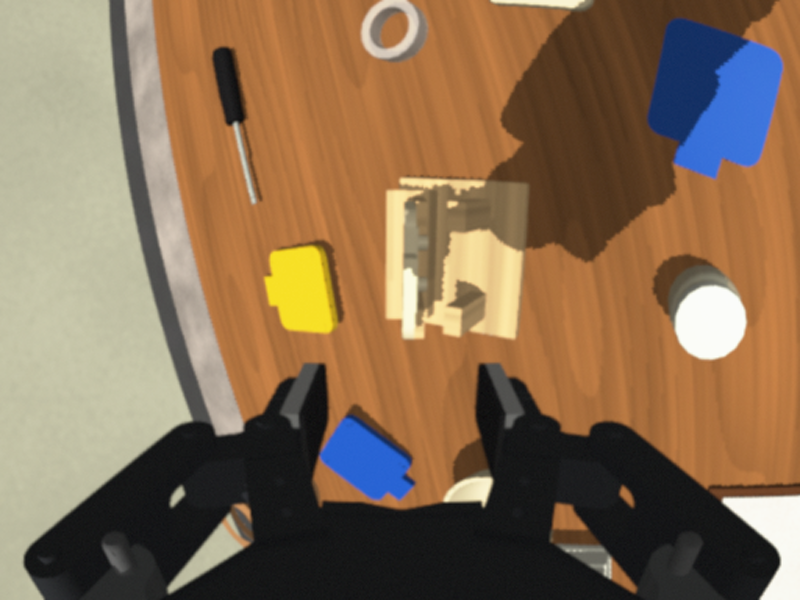

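The wrist view shows the cover edge-on at about (410,190-338) in view pixels, a few mm off prediction (column 401, rows 216-348). I'll zoom in to refine it.

```bash
python3 - <<'E'
from h import *
f=pickle.load(open("w1.pkl","rb"))
u,v,w,h,s=240,105,110,120,5
im=cv2.resize(f["frame"][v:v+h,u:u+w,::-1],(w*s,h*s),interpolation=cv2.INTER_CUBIC)
for k in range(u,u+w,10): cv2.putText(im,str(k),((k-u)*s,10),0,.33,(0,0,255),1);cv2.line(im,((k-u)*s,12),((k-u)*s,20),(0,0,255),1)
for k in range(v+5,v+h,10): cv2.putText(im,str(k),(8,(k-v)*s+4),0,.33,(0,0,255),1);cv2.line(im,(0,(k-v)*s),(7,(k-v)*s),(0,0,255),1)
cv2.imwrite("pics/w1c.png",im)
E
```

```text
(no output)
```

View pics/w1c.png

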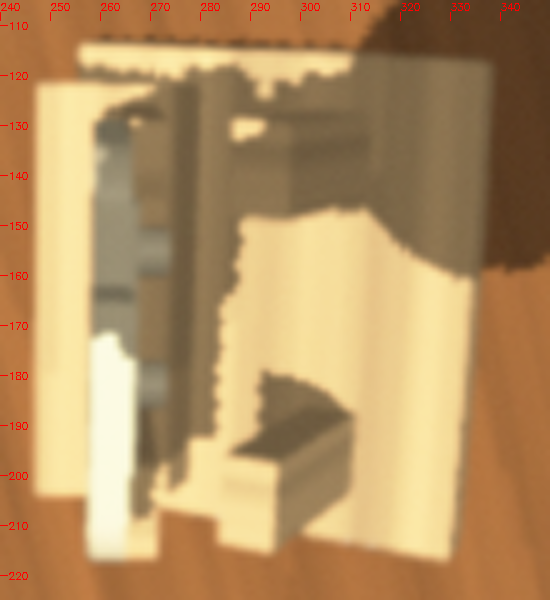

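```bash
python3 - <<'E'
from h import *
from plant import r
d=pickle.load(open("f0.pkl","rb")); s=d["scene"]; f=pickle.load(open("w1.pkl","rb"))
L=np.array([[-17,107,8],[17,107,8],[17,90,8],[45,90,8],[-45,90,8],[-17,90,8]])/1e3
P=np.array([[324.4,193],[335,196.6],[334.4,202.6],[342.8,204.6],[312.6,196.6],[323.4,198.6]])
W=np.array([[45,85,4],[-45,85,4],[-17,107,4]])/1e3; Q=np.array([[261,217.],[262.7,128],[262,164]])
for lean in (30,):
  fun=lambda p:np.r_[(proj(s,L@frame(p[3],lean).T+p[:3])-P).ravel(),1.*(proj(f,W@frame(p[3],lean).T+p[:3],True)-Q).ravel()]
  o=least_squares(fun,[.59,.22,.03,-16]); print(lean,o.x.round(4),o.fun.round(1))
x=o.x; F=frame(x[3],30)
for k in (.13,.088): print(delta(tool(F,True),x[:3]+F@[0,k,.004],r.read_state()))
E
```

```text
30 [  0.587    0.2237   0.0314 -16.804 ] [-1.6 -0.1 -1.1 -0.6 -2.  -0.8 -1.  -0.  -0.3 -0.6 -2.1  0.   0.3 -0.6
 -0.1  4.1  0.6 -0.6]
(array([  2.8,   6.1, 120.1]), array([-0. ,  0.4,  0.7]))
(array([  3.1,   6.1, 162.1]), array([-0. ,  0.4,  0.7]))
```

jog_arm(
  deltas=[
    [0.003,0.006,0.03,0,0.4,0.7,0.05],
    [0.003,0.006,0.06,0,0.4,0.7,0.05],
    [0.003,0.006,0.09,0,0.4,0.7,0.05],
    [0.003,0.006,0.115,0,0.4,0.7,0.05],
    [0.003,0.006,0.135,0,0.4,0.7,0.05],
    [0.003,0.006,0.15,0,0.4,0.7,0.05],
    [0.003,0.006,0.16,0,0.4,0.7,0.05],
    [0.003,0.006,0.16,0,0.4,0.7,0.05],
  ],
)

```text
time: 2.87
tool_pos: [0.5477, 0.2354, 0.1097]
tcp_rot: [-150.1, 0.0, -107.3]
force: [0.6, -0.1, 0.7]
gripper_width: 0.0501
finger_force: 0.0
```

```bash
python3 - <<'E'
from h import *
from plant import viewer
f=viewer.grab_frame("wrist")["frame"];g=viewer.grab_frame("scene")["frame"]
cv2.imwrite("pics/w2.png",np.hstack([cv2.resize(f[130:330,150:370,::-1],(400,364)),cv2.resize(g[160:251,280:380,::-1],(400,364),interpolation=cv2.INTER_CUBIC)]))
E
```

```text
(no output)
```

View pics/w2.png

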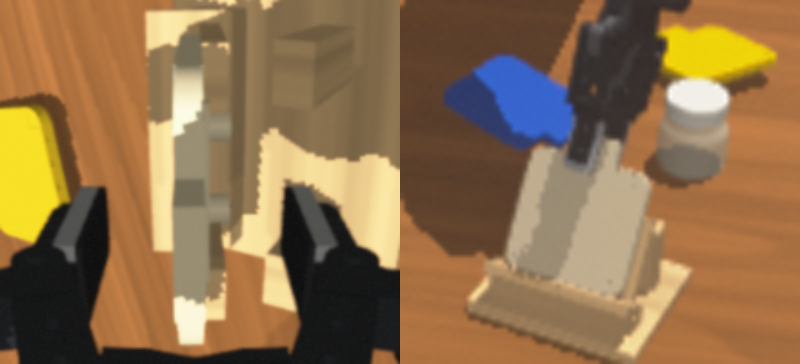

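The fingers straddle the lug, centred on it (lug at 190,250; pads at 95 and 295). I'll grip.

jog_arm(
  deltas=[
    [0,0,0,0,0,0,0.0],
    [0,0,0,0,0,0,0.0],
    [0,0,0,0,0,0,0.0],
    [0,0,0,0,0,0,0.0],
    [0,0,0,0,0,0,0.0],
    [0,0,0,0,0,0,0.0],
  ],
  grip_force=40,
)

```text
time: 3.47
tool_pos: [0.5483, 0.2366, 0.1128]
tcp_rot: [-149.9, 0.2, -107.2]
force: [-3.1, -0.2, 6.1]
gripper_width: 0.0075
finger_force: 39.7
```

jog_arm(
  deltas=[
    [0,0,-0.02,0,0,0,0.0],
    [0,0,-0.05,0,0,0,0.0],
    [0,0,-0.09,0,0,0,0.0],
    [0,0,-0.13,0,0,0,0.0],
    [0,0,-0.17,0,0,0,0.0],
    [0,0,-0.2,0,0,0,0.0],
    [0,0,-0.2,0,0,0,0.0],
    [0,0,-0.2,0,0,0,0.0],
  ],
)

```text
time: 4.13
tool_pos: [0.4524, 0.2666, 0.287]
tcp_rot: [-149.8, 0.3, -107.1]
force: [-0.1, 0.3, -0.8]
gripper_width: 0.0071
finger_force: 40.0
```

```bash
python3 - <<'E'
from h import *
from plant import r
st=r.read_state();F=frame(30,25)
print(st["joint_pos"].round(1))
# rough gauge: view pose well above/behind; target TCP
print(delta(tool(F,False),[.50,-.20,.32],st))
E
```

```text
[ 36.4   2.4 -26.6  41.8 -23.7 -40.4]
(array([ 431.6, -175.9,   61.5]), array([-27.1,   6.3, 135.5]))
```

jog_arm(
  deltas=[
    [0.02,-0.008,0.0,-2.7,0.6,13.5,0],
    [0.05,-0.02,0.005,-5,1,25,0],
    [0.08,-0.033,0.01,-7,1.5,35,0],
    [0.12,-0.05,0.017,-9,2,45,0],
    [0.16,-0.065,0.023,-10,2.5,52,0],
    [0.2,-0.08,0.028,-11.5,2.8,59,0],
    [0.24,-0.098,0.034,-13,3,66,0],
    [0.28,-0.114,0.04,-13.5,3,68,0],
    [0.32,-0.13,0.045,-13.5,3,68,0],
    [0.36,-0.147,0.051,-13.5,3,68,0],
    [0.4,-0.163,0.057,-13.5,3,68,0],
    [0.43,-0.175,0.061,-13.5,3,68,0],
  ],
)

```text
time: 5.13
tool_pos: [0.4973, -0.1959, 0.317]
tcp_rot: [-177.6, 18.3, -174.1]
force: [0.2, 0.9, -0.3]
gripper_width: 0.0072
finger_force: 40.0
```

```bash
python3 - <<'E'
from h import *
from plant import r
st=r.read_state();F=frame(30,25)
print(st["joint_pos"].round(1))
print(delta(tool(F,False),[.50,-.20,.32],st))
E
```

```text
[-35.4   2.4 -17.6  54.5  10.1 -39.6]
(array([-3.1, -4.4, -2. ]), array([-13.6,   3.1,  67.3]))
```

jog_arm(
  deltas=[
    [0,0,0,-13.6,3,67.3,0],
    [0,0,0,-13.6,3,67.3,0],
    [0,0,0,-13.6,3,67.3,0],
    [0,0,0,-13.6,3,67.3,0],
    [0,0,0,-13.6,3,67.3,0],
    [0,0,0,-13.6,3,67.3,0],
    [0,0,0,-13.6,3,67.3,0],
    [0,0,0,-13.6,3,67.3,0],
    [0,0,0,-13.6,3,67.3,0],
    [0,0,0,-13.6,3,67.3,0],
    [0,0,0,-13.6,3,67.3,0],
  ],
)

```text
time: 6.05
tool_pos: [0.4975, -0.1935, 0.3165]
tcp_rot: [155.0, -0.0, 119.9]
force: [-0.3, -1.2, -0.4]
gripper_width: 0.0071
finger_force: 40.0
```

```bash
python3 - <<'E'
from h import *
from plant import r,viewer
st=r.read_state();print(st["joint_pos"].round(1))
f=viewer.grab_frame("wrist");g=viewer.grab_frame("scene");pickle.dump((f,g,st),open("w3.pkl","wb"))
im=cv2.resize(f["frame"][60:360,56:456,::-1],(800,600),interpolation=cv2.INTER_CUBIC)
for k in range(60,456,20): cv2.putText(im,str(k),((k-56)*2-8,10),0,.33,(0,0,255),1);cv2.line(im,((k-56)*2,12),((k-56)*2,18),(0,0,255),1)
for k in range(60,360,20): cv2.putText(im,str(k),(8,(k-60)*2+4),0,.33,(0,0,255),1);cv2.line(im,(0,(k-60)*2),(7,(k-60)*2),(0,0,255),1)
cv2.imwrite("pics/w3.png",im)
E
```

```text
[-43.4   6.7 -14.5  61.3  23.9  18.4]
```

View pics/w3.png

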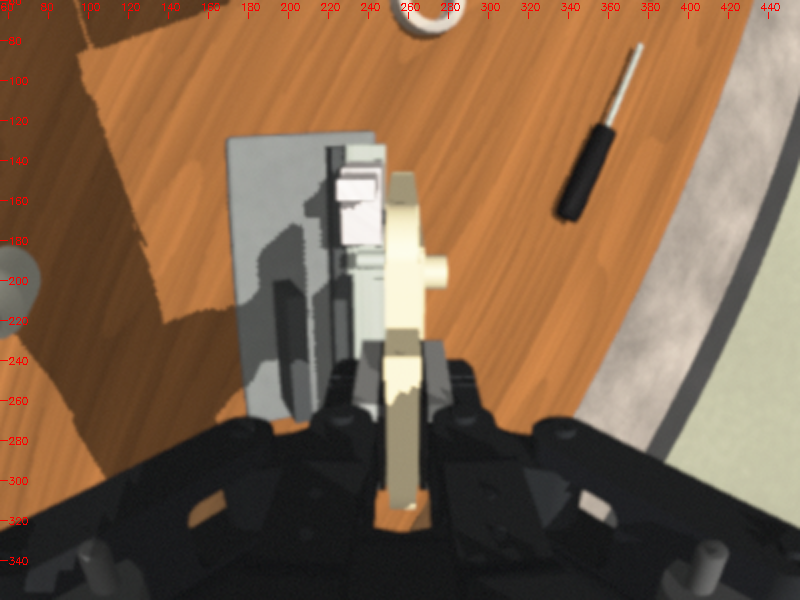

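```bash
python3 - <<'E'
from h import *
d=pickle.load(open("f0.pkl","rb")); s,e=d["scene"],d["side"]; f,g,st=pickle.load(open("w3.pkl","rb"))
for n,V in dict(ws=[(f,(234.5,155),True),(s,(201,180.5),False)],we=[(f,(234.5,155),True),(e,(290.4,204.5),False)],all=[(f,(234.5,155),True),(s,(201,180.5),False),(e,(290.4,204.5),False)]).items():
    o=least_squares(lambda p:np.concatenate([(proj(c,p,k)-q).ravel() for c,q,k in V]),[.54,-.14,.12]);print(n,o.x.round(4),o.fun.round(1))
for z in (0,.01,.02):
    a=ray(f,170,129,z,True);b=ray(f,180,270,z,True);c=ray(f,243.5,126,z,True);dd=a-b
    print(z,a.round(4),b.round(4),c.round(4),np.linalg.norm(dd).round(4),"yaw",np.degrees(np.arctan2(-dd[0],dd[1])).round(2),np.linalg.norm(c-a).round(3))
# tab corners for yaw
q=[ray(f,u,v,.127,True) for u,v in[(224,149.5),(245,149.5),(224,160),(245,160)]];print(np.round(q,4))
E
```

```text
ws [ 0.5399 -0.1457  0.1245] [ 0.1 -0.4 -0.9 -0. ]
we [ 0.5386 -0.1466  0.1294] [ 0.3  0.4 -1.4  0.7]
all [ 0.5403 -0.1458  0.1252] [ 0.5 -0.1 -1.  -0.1 -1.3  1.1]
0 [ 0.4801 -0.1498  0.    ] [ 0.5929 -0.3518  0.    ] [ 0.5817 -0.0926  0.    ] 0.2314 yaw 29.17 0.117
0.01 [ 0.4786 -0.1501  0.01  ] [ 0.5888 -0.3475  0.01  ] [ 0.5778 -0.0942  0.01  ] 0.2261 yaw 29.17 0.114
0.02 [ 0.477  -0.1503  0.02  ] [ 0.5847 -0.3431  0.02  ] [ 0.574  -0.0957  0.02  ] 0.2208 yaw 29.17 0.111
[[ 0.5248 -0.1462  0.127 ]
 [ 0.5475 -0.1351  0.127 ]
 [ 0.5304 -0.1566  0.127 ]
 [ 0.5535 -0.1457  0.127 ]]
```

The cover hangs square in the fingers with a boss at (275,195) on the outer side. The gauge tab top is at (234.5,155), and the base rear edge runs (170,129)-(180,270).

```bash
python3 - <<'E'
from h import *
d=pickle.load(open("f0.pkl","rb")); s,e=d["scene"],d["side"]; f,g,st=pickle.load(open("w3.pkl","rb"))
F=frame(29.5,0); m=np.array([.5365,-.2507,0])
for n,(a,b) in dict(rearJaw=(.115,-.0575),rearStop=(-.115,-.0575),frontStop=(-.115,.0575),frontJaw=(.115,.0575)).items():
    P=m+F@[a,0,b]; print(n,P.round(3),[proj(c,P,k).round(0).tolist() for c,k in((s,0),(e,0),(f,1))])
p=np.array([.631,-.2436,.038]);F=frame(29.5,25)
for n,q in dict(o=(0,0,0),panL=(-55,60,0),panR=(55,60,0),ledL=(-55,0,24),ledR=(55,0,24),stop=(-45,45,24),tab=(130,91,11)).items():
    P=p+F@(np.array(q)/1e3); print(n,P.round(3),[proj(c,P,k).round(0).tolist() for c,k in((s,0),(e,0),(f,1))])
g2,e2=g["frame"],None
from plant import viewer
e2=viewer.grab_frame("side")["frame"]; pickle.dump(e2,open("e2.pkl","wb"))
def crop(im,u,v,w,h,sc):
    im=cv2.resize(im[v:v+h,u:u+w,::-1],(w*sc,h*sc),interpolation=cv2.INTER_CUBIC)
    for k in range(u-u%10+10,u+w,10): cv2.putText(im,str(k),((k-u)*sc-8,10),0,.33,(0,255,0),1);cv2.line(im,((k-u)*sc,12),((k-u)*sc,18),(0,255,0),1)
    for k in range(v-v%10+10,v+h,10): cv2.putText(im,str(k),(8,(k-v)*sc+4),0,.33,(0,255,0),1);cv2.line(im,(0,(k-v)*sc),(7,(k-v)*sc),(0,255,0),1)
    return im
cv2.imwrite("pics/c4.png",np.hstack([crop(g2,127,170,100,75,4),np.zeros((300,4,3),np.uint8)+255,crop(e2,262,190,98,75,4)]))
E
```

```text
rearJaw [ 0.43  -0.179  0.   ] [[[204.0, 194.0]], [[272.0, 250.0]], [[131.0, 132.0]]]
rearStop [ 0.543 -0.379  0.   ] [[[133.0, 206.0]], [[338.0, 268.0]], [[147.0, 275.0]]]
frontStop [ 0.643 -0.322  0.   ] [[[137.0, 227.0]], [[343.0, 240.0]], [[213.0, 264.0]]]
frontJaw [ 0.53  -0.122  0.   ] [[[211.0, 213.0]], [[280.0, 224.0]], [[207.0, 127.0]]]
o [ 0.631 -0.244  0.038] [[[161.0, 217.0]], [[325.0, 222.0]], [[235.0, 229.0]]]
panL [ 0.636 -0.304  0.092] [[[139.0, 201.0]], [[342.0, 223.0]], [[233.0, 280.0]]]
panR [ 0.582 -0.208  0.092] [[[176.0, 195.0]], [[310.0, 215.0]], [[231.0, 208.0]]]
ledL [ 0.677 -0.281  0.048] [[[143.0, 222.0]], [[342.0, 220.0]], [[250.0, 261.0]]]
ledR [ 0.623 -0.185  0.048] [[[180.0, 216.0]], [[312.0, 212.0]], [[250.0, 196.0]]]
stop [ 0.656 -0.281  0.089] [[[144.0, 207.0]], [[340.0, 216.0]], [[250.0, 269.0]]]
tab [ 0.542 -0.144  0.125] [[[200.0, 181.0]], [[289.0, 205.0]], [[237.0, 155.0]]]
```

View pics/c4.png

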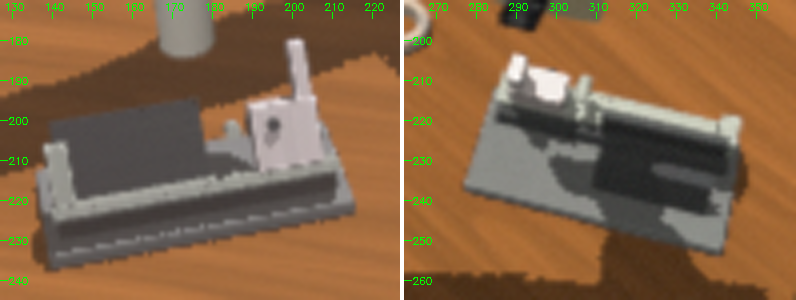

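Scene crop: panel corners (139,201) and (176,195), stop top at (144,206), tab at (200,181), ledge front at (142,222). All of these match the projected gauge model within about 1-2 px. The jaw tab comes out at x≈130, so the gap is about 119 mm.

```bash
cat >> h.py <<'E'
G=frame(29.5,25); gp=np.array([.631,-.2436,.038])
def gtool(st): return (G.T@(st["tool_pos"]-gp)*1e3).round(1)
E
python3 - <<'E'
from h import *
from plant import r
st=r.read_state(); print(gtool(st))
for y in (.17,.105): print(delta(tool(G,False),gp+G@[.012,y,.008],st))
E
```

```text
[109.5 291.9  35.7]
(array([-97.3, -29. , 121.7]), array([-0. , -0.1,  0.8]))
(array([-97.4, -29. , 186.7]), array([-0. , -0.1,  0.8]))
```

jog_arm(
  deltas=[
    [-0.035,-0.01,0.0,0,0,0.8,0],
    [-0.07,-0.02,0.01,0,0,0.8,0],
    [-0.097,-0.029,0.035,0,0,0.8,0],
    [-0.097,-0.029,0.07,0,0,0.8,0],
    [-0.097,-0.029,0.105,0,0,0.8,0],
    [-0.097,-0.029,0.135,0,0,0.8,0],
    [-0.097,-0.029,0.155,0,0,0.8,0],
    [-0.097,-0.029,0.165,0,0,0.8,0],
    [-0.097,-0.029,0.165,0,0,0.8,0],
  ],
)

```text
time: 6.95
tool_pos: [0.5845, -0.254, 0.1548]
tcp_rot: [155.0, -0.3, 119.6]
force: [-1.2, 0.3, -0.4]
gripper_width: 0.0072
finger_force: 39.9
```

```bash
python3 - <<'E'
from h import *
from plant import r,viewer
st=r.read_state(); print(gtool(st),st["force"].round(2),(G.T@st["force"]).round(2))
f=viewer.grab_frame("wrist")["frame"];s=viewer.grab_frame("scene")["frame"]
def crop(im,u,v,w,h,sc):
    im=cv2.resize(im[v:v+h,u:u+w,::-1],(w*sc,h*sc),interpolation=cv2.INTER_CUBIC)
    for k in range(u-u%10+10,u+w,10): cv2.line(im,((k-u)*sc,0),((k-u)*sc,6 if k%50 else 14),(0,255,0),1)
    for k in range(v-v%10+10,v+h,10): cv2.line(im,(0,(k-v)*sc),(6 if k%50 else 14,(k-v)*sc),(0,255,0),1)
    return im
cv2.imwrite("pics/c5.png",np.hstack([crop(s,127,150,100,100,4),crop(f,190,100,133,133,3)[:400,:400]]) if 0 else np.hstack([crop(s,127,150,100,100,4),cv2.resize(crop(f,180,110,160,160,4),(400,400))]))
E
```

```text
[ 13.8 125.1   8. ] [-1.19  0.33 -0.42] [ 0.88 -0.01 -0.97]
```

View pics/c5.png

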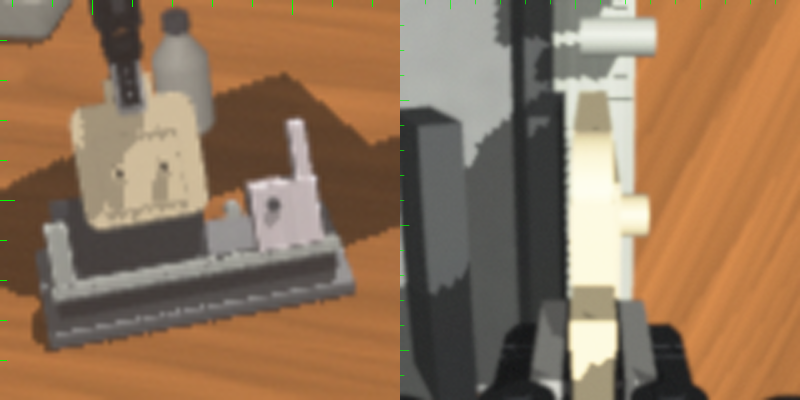

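The cover (bosses out) hangs between the stop and the plunger peg, about 15 mm short of the peg and about 3-4 mm off the slope. Now I'll lower it.

jog_arm(
  deltas=[
    [0,0,0.01,0,0,0,0],
    [0,0,0.02,0,0,0,0],
    [0,0,0.026,0,0,0,0],
    [0,0,0.028,0,0,0,0],
    [0,0,0.028,0,0,0,0],
  ],
)

```text
time: 7.47
tool_pos: [0.595, -0.2493, 0.131]
tcp_rot: [155.0, -0.2, 119.4]
force: [0.5, -0.0, -0.9]
gripper_width: 0.0075
finger_force: 40.0
```

jog_arm(
  deltas=[
    [0,0,0.002,0,0,0,0],
    [0,0,0.004,0,0,0,0],
    [0,0,0.004,0,0,0,0],
  ],
)

```text
time: 7.72
tool_pos: [0.5967, -0.2488, 0.128]
tcp_rot: [155.0, -0.1, 119.4]
force: [-1.2, 0.2, -0.1]
gripper_width: 0.0074
finger_force: 40.0
```

jog_arm(
  deltas=[
    [0,0,0.001,0,0,0,0],
    [0,0,0.003,0,0,0,0],
    [0,0,0.003,0,0,0,0],
  ],
)

```text
time: 7.97
tool_pos: [0.5978, -0.2481, 0.1251]
tcp_rot: [155.0, -0.1, 119.4]
force: [-0.4, -0.6, -0.9]
gripper_width: 0.0074
finger_force: 40.0
```

```bash
python3 - <<'E'
from h import *
from plant import r
st=r.read_state(); print(gtool(st),(G.T@st["force"]).round(2))
E
```

```text
[12.4 92.1  8.6] [-0.35 -0.49 -1.  ]
```

jog_arm(
  deltas=[
    [0,0,0.001,0,0,0,0],
    [0,0,0.002,0,0,0,0],
    [0,0,0.002,0,0,0,0],
  ],
)

```text
time: 8.22
tool_pos: [0.5985, -0.2477, 0.1234]
tcp_rot: [155.0, -0.1, 119.4]
force: [0.2, 0.7, -0.3]
gripper_width: 0.0074
finger_force: 40.0
```

jog_arm(
  deltas=[
    [0,0,0.001,0,0,0,0],
    [0,0,0.002,0,0,0,0],
    [0,0,0.002,0,0,0,0],
  ],
)

```text
time: 8.47
tool_pos: [0.5991, -0.2477, 0.1228]
tcp_rot: [154.9, -0.1, 119.4]
force: [-7.1, -1.2, 11.9]
gripper_width: 0.0072
finger_force: 42.0
```

jog_arm(
  deltas=[
    [0,0,0.001,0,0,0,0],
    [0,0,0.002,0,0,0,0],
    [0,0,0.002,0,0,0,0],
  ],
)

```text
time: 8.72
tool_pos: [0.5998, -0.2478, 0.1229]
tcp_rot: [154.9, -0.0, 119.3]
force: [-21.1, 0.1, 32.2]
gripper_width: 0.0074
finger_force: 45.6
```

Contact with the ledge was at TCP y≈90 mm. I'll ease off, then move against the slope.

jog_arm(
  deltas=[
    [0,0,-0.002,0,0,0,0],
    [0,0,-0.003,0,0,0,0],
    [0,-0.001,-0.003,0,0,0,0],
    [0,-0.002,-0.003,0,0,0,0],
    [0,-0.002,-0.003,0,0,0,0],
  ],
)

```text
time: 9.13
tool_pos: [0.5976, -0.2484, 0.1219]
tcp_rot: [154.9, -0.1, 119.4]
force: [-1.2, 0.1, 5.0]
gripper_width: 0.0072
finger_force: 40.8
```

jog_arm(
  deltas=[
    [0,-0.001,0,0,0,0,0],
    [0,-0.002,0,0,0,0,0],
    [0,-0.002,0,0,0,0,0],
  ],
)

```text
time: 9.38
tool_pos: [0.5959, -0.2495, 0.121]
tcp_rot: [154.9, -0.1, 119.4]
force: [-1.0, -0.3, 4.1]
gripper_width: 0.0071
finger_force: 40.7
```

```bash
python3 - <<'E'
from h import *
from plant import r
st=r.read_state(); print(gtool(st),(G.T@st["force"]).round(2))
E
```

```text
[12.1 89.4  4.8] [0.25 4.19 0.81]
```

jog_arm(
  deltas=[
    [0,-0.001,0,0,0,0,0],
    [0,-0.0015,0,0,0,0,0],
    [0,-0.0015,0,0,0,0,0],
  ],
)

```text
time: 9.63
tool_pos: [0.5945, -0.2502, 0.1203]
tcp_rot: [155.0, -0.1, 119.4]
force: [0.0, -0.1, 3.6]
gripper_width: 0.007
finger_force: 40.7
```

```bash
python3 - <<'E'
from h import *
from plant import r
st=r.read_state(); print(gtool(st),(G.T@st["force"]).round(2))
E
```

```text
[12.2 89.4  3.1] [-0.07  3.3   1.5 ]
```

jog_arm(
  deltas=[
    [0,-0.001,0,0,0,0,0],
    [0,-0.0015,0,0,0,0,0],
    [0,-0.0015,0,0,0,0,0],
  ],
)

```text
time: 9.88
tool_pos: [0.5939, -0.2505, 0.12]
tcp_rot: [154.9, -0.1, 119.4]
force: [3.3, 1.5, 3.5]
gripper_width: 0.0072
finger_force: 40.4
```

```bash
python3 - <<'E'
from h import *
from plant import r
st=r.read_state(); print(gtool(st),(G.T@st["force"]).round(2))
E
```

```text
[12.2 89.4  2.3] [-0.32  1.6   4.77]
```

jog_arm(
  deltas=[
    [0,0.0005,0,0,0,0,0.012],
    [0,0.0005,0,0,0,0,0.02],
    [0,0.0005,0,0,0,0,0.03],
    [0,0.0005,0,0,0,0,0.03],
    [0,0.0005,0,0,0,0,0.03],
    [0,0.0005,0,0,0,0,0.03],
  ],
)

```text
time: 10.38
tool_pos: [0.5935, -0.2504, 0.1196]
tcp_rot: [155.0, -0.1, 119.4]
force: [-0.5, 0.1, 1.7]
gripper_width: 0.0301
finger_force: 0.0
```

jog_arm(
  deltas=[
    [0,0,-0.01,0,0,0,0.03],
    [0,0,-0.03,0,0,0,0.03],
    [0,0,-0.06,0,0,0,0.03],
    [0,0,-0.09,0,0,0,0.03],
    [0,0,-0.09,0,0,0,0.03],
  ],
)

```text
time: 10.8
tool_pos: [0.5612, -0.2721, 0.2074]
tcp_rot: [154.8, 0.3, 119.3]
force: [1.4, -0.6, 0.7]
gripper_width: 0.0301
finger_force: 0.0
```

```bash
python3 - <<'E'
from h import *
from plant import r,viewer
st=r.read_state(); print(gtool(st),(G.T@st["force"]).round(2),st["joint_pos"].round(0))
s=viewer.grab_frame("scene");w=viewer.grab_frame("wrist");pickle.dump((s,w),open("w5.pkl","wb"))
def crop(im,u,v,w,h,sc):
    im=cv2.resize(im[v:v+h,u:u+w,::-1],(w*sc,h*sc),interpolation=cv2.INTER_CUBIC)
    for k in range(u-u%10+10,u+w,10): cv2.line(im,((k-u)*sc,0),((k-u)*sc,6 if k%50 else 14),(0,255,0),1)
    for k in range(v-v%10+10,v+h,10): cv2.line(im,(0,(k-v)*sc),(6 if k%50 else 14,(k-v)*sc),(0,255,0),1)
    return im
cv2.imwrite("pics/c6.png",np.hstack([crop(s["frame"],127,150,100,100,4),cv2.resize(crop(w["frame"],160,110,180,180,4),(400,400))]))
# cover slab corners if home at x=12
for x in (12,): print(proj(s["frame"] is None or s,gp+np.array([[x-45,90,8],[x+45,90,8],[x-17,107,8],[x+17,107,8]])/1e3@G.T).round(1).tolist())
E
```

```text
[  9.5 185.1   3.8] [-1.18  0.23  1.15] [-45.  21. -13.  49.  24.  17.]
[[145.1, 190.0], [175.8, 185.0], [153.8, 182.8], [165.5, 180.9]]
```

View pics/c6.png

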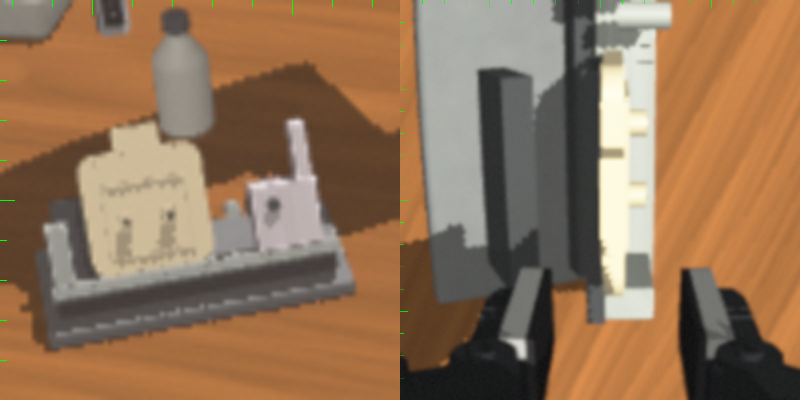

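The cover stands on the ledge against the slope, lug up and bosses out, about 12 mm from the stop (cover at crop 78-212, stop at 45-72; tab top at 295,120). Next I'll grip the tab across gauge x.

```bash
cat >> h.py <<'E'
T=np.c_[G[:,2],-G[:,0],-G[:,1]]  # tool holding the tab
E
python3 - <<'E'
from h import *
from plant import r
st=r.read_state(); t=np.array([.5403,-.1458,.1252]); q=G.T@(t-gp)*1e3; print("tab",q.round(1),gtool(st))
for y in (.18,.11,.070): print(delta(T,gp+G@[q[0]/1e3,y,q[2]/1e3],st))
E
```

```text
tab [129.8  92.    9. ] [ 11.2 181.1   2.5]
(array([118.6,   6.2,   0.9]), array([ 0.1,  0. , 89.9]))
(array([118.7,   6.1,  70.9]), array([ 0.1,  0. , 89.9]))
(array([118.8,   6.1, 110.9]), array([ 0.1,  0. , 89.9]))
```

jog_arm(
  deltas=[
    [0.03,0.002,-0.01,0,0,7,0.045],
    [0.07,0.004,-0.01,0,0,14,0.045],
    [0.105,0.007,-0.01,0,0,21,0.045],
    [0.119,0.007,0,0,0,28,0.045],
    [0.119,0.007,0,0,0,90,0.045],
    [0.119,0.007,0,0,0,90,0.045],
    [0.119,0.007,0,0,0,90,0.045],
    [0.119,0.007,0,0,0,90,0.045],
    [0.119,0.007,0,0,0,90,0.045],
    [0.119,0.007,0,0,0,90,0.045],
    [0.119,0.007,0,0,0,90,0.045],
    [0.119,0.007,0,0,0,90,0.045],
  ],
)

```text
time: 11.9
tool_pos: [0.5073, -0.1619, 0.2036]
tcp_rot: [178.2, -24.9, 34.1]
force: [0.4, -1.1, 0.3]
gripper_width: 0.0448
finger_force: 0.0
```

```bash
python3 - <<'E'
from h import *
from plant import r,viewer
st=r.read_state(); print(gtool(st),st["joint_pos"].round(0))
print(delta(T,gp+G@[.1298,.18,.010],st))
f=viewer.grab_frame("wrist");K=f["frame"].astype(int);pickle.dump(f,open("w7.pkl","wb"))
pt=proj(f,gp+np.array([[129.8,91,9],[124,91,-2],[124,91,20],[136,91,-2],[136,91,20]])/1e3@G.T,True).round(0);print("pred tab",pt.tolist())
# pinkish-white bright blob near the prediction
hsv=cv2.cvtColor(f["frame"],cv2.COLOR_RGB2HSV)
m=((hsv[...,1]<40)&(hsv[...,2]>150)).astype(np.uint8)
n,l,s,c=cv2.connectedComponentsWithStats(m)
for i in range(1,n):
    if s[i,4]>40: print(s[i].tolist(),c[i].round(1))
E
```

```text
[132.1 178.6   8.9] [-40.  10. -28.  42.  23. 109.]
(array([ 1. ,  2.4, -1.4]), array([-0.2, -0. ,  4.2]))
pred tab [[261.0, 200.0], [267.0, 214.0], [269.0, 187.0], [252.0, 213.0], [254.0, 186.0]]
[220, 0, 27, 11, 62] [233.8   4.8]
[367, 0, 21, 11, 108] [379.9   3. ]
[390, 0, 122, 88, 4585] [453.7  37.5]
[463, 0, 49, 43, 812] [493.2  14.9]
[137, 105, 40, 41, 365] [159.4 128.1]
[232, 163, 189, 98, 6672] [293.9 203.6]
[65, 182, 77, 72, 2769] [100.4 220.8]
[425, 189, 14, 22, 223] [431.5 198.9]
[367, 246, 21, 19, 210] [377.4 254.6]
[483, 290, 29, 94, 1192] [501.2 342.4]
```

jog_arm(
  deltas=[
    [0.001,0.002,0.0,0,0,4.2,0.045],
    [0.001,0.002,0.03,0,0,4.2,0.045],
    [0.001,0.002,0.06,0,0,4.2,0.045],
    [0.001,0.002,0.085,0,0,4.2,0.045],
    [0.001,0.002,0.1,0,0,4.2,0.045],
    [0.001,0.002,0.106,0,0,4.2,0.045],
    [0.001,0.002,0.106,0,0,4.2,0.045],
  ],
)

```text
time: 12.53
tool_pos: [0.5477, -0.1403, 0.1073]
tcp_rot: [-180.0, -25.0, 30.0]
force: [1.6, 0.3, 0.4]
gripper_width: 0.0447
finger_force: 0.0
```

```bash
python3 - <<'E'
from h import *
from plant import r
st=r.read_state(); print(gtool(st),(G.T@st["force"]).round(2),delta(T,gp+G@[.1298,.07,.010],st))
E
```

```text
[130.9  72.    9.7] [-0.54 -0.23  1.56] (array([0.3, 1.1, 2. ]), array([-0.2,  0. ,  0.5]))
```

jog_arm(
  deltas=[
    [0,0.001,0,0,0,0,0.03],
    [0,0.001,0,0,0,0,0.0],
    [0,0.001,0,0,0,0,0.0],
    [0,0.001,0,0,0,0,0.0],
    [0,0.001,0,0,0,0,0.0],
    [0,0.001,0,0,0,0,0.0],
  ],
  grip_force=30,
)

```text
time: 13.03
tool_pos: [0.5493, -0.1428, 0.1102]
tcp_rot: [179.8, -25.1, 29.9]
force: [-4.0, -0.7, 6.7]
gripper_width: 0.0114
finger_force: 34.5
```

```bash
python3 - <<'E'
from h import *
from plant import r
st=r.read_state(); print(gtool(st),(G.T@st["force"]).round(2))
E
```

```text
[127.9  74.5  11.1] [ 1.38  7.65 -0.6 ]
```

jog_arm(
  deltas=[
    [0,0.002,-0.001,0,0,0,0],
    [0,0.004,-0.002,0,0,0,0],
    [0,0.006,-0.002,0,0,0,0],
    [0,0.008,-0.002,0,0,0,0],
    [0,0.01,-0.002,0,0,0,0],
    [0,0.012,-0.002,0,0,0,0],
    [0,0.014,-0.002,0,0,0,0],
    [0,0.016,-0.002,0,0,0,0],
    [0,0.018,-0.002,0,0,0,0],
    [0,0.02,-0.002,0,0,0,0],
    [0,0.022,-0.002,0,0,0,0],
    [0,0.022,-0.002,0,0,0,0],
  ],
)

```text
time: 14.03
tool_pos: [0.5589, -0.16, 0.1103]
tcp_rot: [-179.9, -25.1, 29.9]
force: [7.1, 8.7, -10.0]
gripper_width: 0.0113
finger_force: 31.5
```

```bash
python3 - <<'E'
from h import *
from plant import r
st=r.read_state(); print(gtool(st),(G.T@st["force"]).round(2))
E
```

```text
[108.2  74.7  11. ] [  4.07 -13.49   5.28]
```

jog_arm(
  deltas=[
    [0,0.002,0.0007,0,0,0,0],
    [0,0.004,0.0013,0,0,0,0],
    [0,0.006,0.0013,0,0,0,0],
    [0,0.006,0.0013,0,0,0,0],
  ],
)

```text
time: 14.37
tool_pos: [0.5626, -0.1662, 0.1103]
tcp_rot: [180.0, -25.1, 29.9]
force: [-2.1, 4.1, 3.7]
gripper_width: 0.0115
finger_force: 33.8
```

```bash
python3 - <<'E'
from h import *
from plant import r
st=r.read_state(); print(gtool(st),(G.T@st["force"]).round(2))
E
```

```text
[101.   74.5  11.1] [4.6  3.24 1.77]
```

jog_arm(
  deltas=[
    [0,0.002,0,0,0,0,0],
    [0,0.004,0,0,0,0,0],
    [0,0.005,0,0,0,0,0],
    [0,0.005,0,0,0,0,0],
  ],
)

```text
time: 14.7
tool_pos: [0.5649, -0.1703, 0.1102]
tcp_rot: [180.0, -25.1, 29.9]
force: [-4.5, 4.7, 5.5]
gripper_width: 0.0116
finger_force: 34.2
```

```bash
python3 - <<'E'
from h import *
from plant import r
st=r.read_state(); print(gtool(st),(G.T@st["force"]).round(2))
E
```

```text
[96.4 74.5 11.1] [6.28 5.68 0.84]
```

Nominally this is halfway in, with force up by about 1.7 N. I'll confirm by finding the plunger's bottom, then come back.

jog_arm(
  deltas=[
    [0,0.001,0,0,0,0,0],
    [0,0.002,0,0,0,0,0],
    [0,0.003,0,0,0,0,0],
    [0,0.003,0,0,0,0,0],
  ],
)

```text
time: 15.03
tool_pos: [0.5659, -0.1721, 0.1102]
tcp_rot: [-179.9, -25.1, 29.9]
force: [-6.4, 7.7, 8.8]
gripper_width: 0.0115
finger_force: 34.7
```

```bash
python3 - <<'E'
from h import *
from plant import r
st=r.read_state(); print(gtool(st),(G.T@st["force"]).round(2))
E
```

```text
[94.3 74.5 11.1] [9.88 8.75 2.15]
```

jog_arm(
  deltas=[
    [0,0.001,0,0,0,0,0],
    [0,0.0015,0,0,0,0,0],
    [0,0.0015,0,0,0,0,0],
  ],
)

```text
time: 15.28
tool_pos: [0.5661, -0.1723, 0.1102]
tcp_rot: [-179.8, -25.1, 29.9]
force: [-10.9, 11.8, 13.3]
gripper_width: 0.0113
finger_force: 35.4
```

```bash
python3 - <<'E'
from h import *
from plant import r
st=r.read_state(); print(gtool(st),(G.T@st["force"]).round(2))
E
```

```text
[94.  74.5 11.1] [15.67 13.61  2.28]
```

The plunger bottoms at x≈94.1, so halfway is x≈99.2. Backing off.

jog_arm(
  deltas=[
    [0,-0.002,0,0,0,0,0],
    [0,-0.004,0,0,0,0,0],
    [0,-0.006,0,0,0,0,0],
    [0,-0.008,0,0,0,0,0],
    [0,-0.008,0,0,0,0,0],
  ],
)

```text
time: 15.7
tool_pos: [0.5639, -0.1685, 0.1102]
tcp_rot: [179.8, -25.1, 29.9]
force: [1.9, -0.2, 1.1]
gripper_width: 0.0113
finger_force: 33.6
```

```bash
python3 - <<'E'
from h import *
from plant import r
st=r.read_state(); print(gtool(st),(G.T@st["force"]).round(2))
E
```

```text
[98.4 74.5 11.1] [-1.15  0.37  1.86]
```

jog_arm(
  deltas=[
    [0,-0.001,0,0,0,0,0.0],
    [0,-0.001,0,0,0,0,0.0],
    [0,-0.001,0,0,0,0,0.02],
    [0,-0.001,0,0,0,0,0.03],
    [0,-0.001,0,0,0,0,0.03],
    [0,-0.001,0,0,0,0,0.03],
  ],
)

```text
time: 16.2
tool_pos: [0.5626, -0.1669, 0.1095]
tcp_rot: [179.9, -25.0, 29.9]
force: [-0.4, 0.1, 0.2]
gripper_width: 0.0302
finger_force: 0.0
```

jog_arm(
  deltas=[
    [0,0,-0.01,0,0,0,0.03],
    [0,0,-0.03,0,0,0,0.03],
    [0,0,-0.06,0,0,0,0.03],
    [0,0,-0.09,0,0,0,0.03],
    [0,0,-0.12,0,0,0,0.03],
    [0,0,-0.12,0,0,0,0.03],
    [0,0,-0.12,0,0,0,0.03],
  ],
)

```text
time: 16.78
tool_pos: [0.5192, -0.1935, 0.2206]
tcp_rot: [179.7, -25.1, 29.9]
force: [0.1, 0.2, 0.0]
gripper_width: 0.0302
finger_force: 0.0
```

```bash
python3 - <<'E'
from h import *
from plant import viewer
s=viewer.grab_frame("scene"); a=pickle.load(open("w5.pkl","rb"))[0]
def ext(f):
    hsv=cv2.cvtColor(f["frame"],cv2.COLOR_RGB2HSV)[175:225,130:190]
    m=cv2.inRange(hsv,(15,35,120),(32,140,255)); n,l,st,c=cv2.connectedComponentsWithStats(m)
    i=1+st[1:,4].argmax(); ct,_=cv2.findContours((l==i).astype(np.uint8),0,2); return st[i].tolist(),(c[i]+[130,175]).round(1),cv2.minAreaRect(ct[0])
print("before",ext(a));print("after",ext(s))
for x in (0,12): print(x,proj(s,gp+np.array([[x,47,8]])/1e3@G.T).round(1))
fg,fa=s["frame"].astype(int),a["frame"].astype(int)
# tab columns at row 185
for f in (fa,fg):
    row=cv2.cvtColor(f.astype(np.uint8),cv2.COLOR_RGB2HSV)[183:188,180:215].mean(0); print(row[:,1].round(0).astype(int).tolist())
E
```

```text
before ([16, 5, 35, 39, 1034], array([162.8, 200.2]), ((32.597312927246094, 23.718120574951172), (36.72663497924805, 31.744783401489258), 79.99201965332031))
after ([11, 6, 35, 39, 1028], array([158.1, 201.1]), ((27.85135269165039, 24.60810661315918), (36.660972595214844, 31.72900390625), 80.53767395019531))
0 [[158.8 202.5]]
12 [[162.9 201.8]]
[132, 132, 132, 134, 133, 134, 134, 133, 134, 133, 134, 134, 134, 134, 134, 135, 135, 133, 98, 28, 17, 17, 18, 35, 93, 135, 137, 137, 136, 138, 137, 137, 137, 136, 138]
[134, 133, 132, 133, 133, 134, 133, 126, 71, 20, 18, 17, 18, 50, 113, 135, 136, 135, 136, 135, 135, 136, 136, 138, 138, 137, 137, 137, 138, 137, 139, 143, 140, 138, 138]
```

```bash
python3 -c "
from plant import ticket
print(ticket.sign_off())"
```

```text
the job is handed in; nothing more can be done
None
```

I handed the job in. The cover stands on the gauge easel turned over, with bosses out and lug up. Camera measurements show it moved about 14 mm to the fixed stop. The jaw is shut with the plunger an estimated 4.5–5 mm in, judged from where it bottomed. I released the tab and backed the arm clear at 16.8 s; no verdict came back.

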